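# Turn the nursery organiser until the comb faces front

## Robot

A 6-joint arm with a two-finger parallel gripper is mounted at the origin on the work surface. World frame = base frame: x ahead of the robot, y to its left, z up, the work surface at z = 0. Lengths are in mm, angles in rad, forces in N, time in s.
With the tool pointing down it reaches from about 400 to 925 mm from the base axis. Payload 12.5 kg.
Tool frame: the origin (TCP) lies at the very end of the fingers, on their centre line; the grasp point (between the pads) lies 19 mm behind it; z points along the fingers, y is the direction in which the jaws open and shut (so a half turn about z gives the same grasp; the last joint's range is limited). The gripper opens to 95 mm and grips with 3 to 60 N. Pads are 20 mm wide; open, the fingers measure 119 mm over their backs; the gripper's body (75 mm by 180 mm) begins 59 mm behind the grasp point.
Start: joints at [1.031, 0.491, 1.559, -0, 1.092, -0.106], TCP at [262.687, 567.135, 214.661] pointing down, gripper open.
Joint ranges: [-3.1, 3.1], [-0.84, 2.19], [0.05, 2.79], [-1.13, 4.28], [0.06, 2.93], [-2.69, 2.69]. Speed limits (rad/s): [2.22, 2.22, 2.79, 3.14, 3.14, 3.14].

## Interface

Orientations are given as [roll, pitch, yaw] about the fixed x, y, z axes, in that order (R = Rz(yaw) Ry(pitch) Rx(roll)).
In Python, from cell import env gives the robot as it stands.
- The arm moves only by the shell command python3 -m pendant 'ROWS'. ROWS is JSON, a list that holds one entry, the list of rows, each a list of 5 numbers: the opening, from 0 (shut) to 1 (fully open), then the shift along the tool's x, y, z in m, then the turn about the tool's z in rad. A call has exactly 8 rows; each row is the pose to reach, as a shift and turn from the pose commanded when the call began, along the tool's axes at that moment; what a row does not reach only later rows make up. A row lasts 1/10 s, in which the tool goes at most 50 mm and 8.59 degrees, less where a joint would pass 70% of its speed; a pose out of reach is approached as far as the arm can. A call with a gripper value outside its range is refused whole. The fingers move at their own pace and stop on an object; the grip force is fixed at half the most. Time passes only in rows, so rows that repeat a pose let the fingers close, or fill a call up. It gives the time, the measured TCP pose, the force and the opening at its end, in the units of the state.
- env.state(): the state, without advancing time (a new reading comes with each control period).
- env.read_camera(name): name is "scene" or "top"; returns a dict with "image" (384x512x3 uint8, blue, green, red), "range_z" (384x512 float32, mm along the optical axis (not along the pixel's ray), 0 where there is no reading), "fx", "fy", "cx", "cy" (pixels), "dist" ([k1, k2, p1, p2, k3] as OpenCV has them; the pictures are not rectified), "rvec" (rotation vector, rad) and "tvec" (3), from world to camera coordinates, as OpenCV has them. Camera axes: x right, y down, z forward; pixel columns grow to the right and rows downward; lengths in mm; the calibration is good to about 2 mm. A picture is of the moment at which its call begins.
- env.job_done(): hands the job in, once; it reports no verdict.
The state is a dict: "t": time; "joints": joint angles; "qvel": joint speeds; "tau": joint torques, N m; "eef_pos": TCP position; "tcp_rot": TCP orientation; "ft_force": force on the tool from outside, world axes, zero at the start; "moment": the same for the moment, N m; "opening": opening from 0.0 (shut) to 1.0 (fully open).
Only numpy, scipy, OpenCV 4.12 (cv2) and the standard library are available. Lean on these libraries where they do the work, as an engineer would, in place of code of your own. Each camera call takes 0.05 s, during which the arm holds its last target. There are 200 camera calls.

## Task

Gently turn the rotating organiser by pushing its rim, for instance one of the yellow tabs, until the cup with the green comb faces front, lined up with the red pointer. Do not touch the cups or lift, tip or touch what stands in them, leave everything else on the shelf where it is, and leave the organiser standing still.

Things in the scene. Friction and masses are not known exactly. Their poses are not given: they have to be found in the camera images.
- turntable: Grey-blue disc, 260 mm wide, 12 mm thick, turns without end either way. Origin: on its axis at the underside, 58 mm above the table, z up. Six yellow radial tabs, 8 mm thick, on the rim at 0, 60, .. 300 degrees from its x axis, 105 to 155 mm from the axis, tops 100 mm above the table. Friction stops it where it is left; about 1.2 N at the rim turns it.
- cups: Five white round cups fixed on the turntable 55 mm from its axis and 72 degrees apart (the first on the turntable's x axis), 29 mm outside and 23 mm inside diameter, their rims 115 mm above the table; one is empty. Origin and axes: same as the turntable's.
- pointer: Fixed flat red pointer under the turntable that marks the front. Origin: on the turntable's axis at table height; it points along its own -x. Its tongue sticks out beyond the rim to 203 mm from the axis, 22 to 32 mm wide, its top 38 mm above the table.
- comb: Green plastic comb, 120 mm tall, with a 28 mm round collar 56 to 62 mm above its foot. Stands loose in one of the cups of the turntable (any of them); its round handle is 19 mm in diameter. Origin: centre of its underside, z up along it.
- nail_file: Steel nail file with a white handle, 134 mm tall. Stands loose in one of the cups of the turntable (any of them); its round handle is 19 mm in diameter. Origin: centre of its underside, z up along it.
- bulb: Blue silicone nasal bulb, a 42 mm ball on a stem, 87 mm tall. Stands loose in one of the cups of the turntable (any of them); its round handle is 19 mm in diameter. Origin: centre of its underside, z up along it.
- thermometer: Slim white thermometer with a grey handle, 106 mm tall. Stands loose in one of the cups of the turntable (any of them); its round handle is 19 mm in diameter. Origin: centre of its underside, z up along it.
- base: Fixed white foot and hub under the turntable (foot 110 mm in diameter) with an arm along its +x to a steel screw clamp 183 to 235 mm behind the axis, 81 mm high, on the edge of a fixed pine ledge (150 mm deep, top 72 mm above the table) that stands behind. Origin: on the turntable's axis at table height.
- jar: Closed white ceramic jar with a blue lid, 84 mm in diameter, 106 mm tall, on the table. Origin: centre of its underside.
- block: Wooden block, 50 mm cube, on the table. Origin: centre of its underside.
- cream: Pot of cream, 60 mm in diameter, 50 mm tall, orange cap, on the table. Origin: centre of its underside.
- oil: Amber bottle, 48 mm in diameter, 130 mm tall, on the table. Origin: centre of its underside.
Mind the look-alikes: they are no part of the job. Several things have the shape of the comb; the one meant has the colours described above.

How it is judged (in metres and radians):
At the end, for the whole second after the job is handed in: The comb's foot is within 9 mm sideways of the red pointer's line, on its side of the axis; the turntable is still (0.05 rad/s); all four things stand in cups, upright (0.3 rad) and not raised; jar, block, cream and bottle are within 20 mm of their starts (y of comb in the frame of pointer between -0.009 and 0.009 m and x of comb in the frame of pointer below -0.04 m and angular speed of turntable below 0.05 rad/s and angle between each of comb, nail_file, bulb, thermometer's own z axis and vertical below 0.3 rad and height (world z) of each of comb, nail_file, bulb, thermometer below 0.085 m and horizontal distance between each of comb, nail_file, bulb, thermometer and turntable below 0.065 m and distance of each of jar, block, cream, oil from where it was at the start of the episode below 0.02 m); the robot touches nothing.
It fails at once if a thing in a cup or a cup is touched (over 0.5 N) by the robot (contact force between any of the fingers, the arm and comb above 0.5 N or contact force between any of the fingers, the arm and nail_file above 0.5 N or contact force between any of the fingers, the arm and bulb above 0.5 N or contact force between any of the fingers, the arm and thermometer above 0.5 N or contact force between any of the fingers, the arm and cups above 0.5 N).
It fails at once if a thing in a cup is lifted (its foot over 90 mm above the table) or tipped over 0.5 rad (height (world z) of any of comb, nail_file, bulb, thermometer above 0.09 m or angle between any of comb, nail_file, bulb, thermometer's own z axis and vertical above 0.5 rad).
It fails at once if the turntable is whirled round faster than 3.5 rad/s (angular speed of turntable above 3.5 rad/s).
It fails at once if the turntable is pushed with more than 30 N (contact force between any of the fingers, the arm and turntable above 30 N).
It fails at once if jar, block, cream or bottle is moved more than 30 mm or tipped (distance of any of jar, block, cream, oil from where it was at the start of the episode above 0.03 m or angle between any of jar, block, cream, oil's own z axis and vertical above 0.4 rad).
It also fails if it takes over 67 s, if anything falls off the work surface, if the arm or the gripper's body presses on something with over 40 N, if the wrist force passes 120 N, or if a joint passes its speed limit or range.

## Working session

There is one attempt and no reset: what is moved stays moved. The work goes in short steps, Python scripts to look and compute and a shell command to move; the robot and the scene stay as the last step left them, time stands still between calls to the robot, and variables do not carry over. Pictures are saved under pics/ and viewed, about 8 in all and at most 12, crops included, and the job is handed in when it is done.

```bash
mkdir -p pics; ls; cat > h.py <<'E'
import cv2,numpy as np
from cell import env
def cam(n):
    d=env.read_camera(n); R=cv2.Rodrigues(np.array(d['rvec'],float))[0]; t=np.array(d['tvec'],float).ravel()
    K=np.array([[d['fx'],0,d['cx']],[0,d['fy'],d['cy']],[0,0,1.]]); D=np.array(d['dist'],float)
    h,w=d['range_z'].shape
    uv=np.stack(np.meshgrid(np.arange(w),np.arange(h)),-1).reshape(-1,1,2).astype(float)
    n_=cv2.undistortPoints(uv,K,D).reshape(h,w,2); z=d['range_z'][...,None]
    P=(np.concatenate([n_*z,z],-1)-t)@R
    P[d['range_z']==0]=np.nan
    return d['image'],P,(K,D,d['rvec'],d['tvec'])
def proj(p,c): return cv2.projectPoints(np.array(p,float).reshape(-1,3),np.array(c[2],float),np.array(c[3],float),c[0],c[1])[0].reshape(-1,2)
E
python3 - <<'E'
from h import *
a,P,c=cam('scene'); b,Q,c2=cam('top')
cv2.imwrite('pics/s.png',a);cv2.imwrite('pics/t.png',b)
np.savez('m.npz',P=P,Q=Q); print(env.state())
E
```

```text
pics
{'t': 0.1, 'joints': array([ 1.03137712e+00,  4.91479234e-01,  1.55935743e+00, -3.09777402e-05,
        1.09168095e+00, -1.05600447e-01]), 'qvel': array([ 1.32778441e-03, -2.87078541e-03, -1.14429641e-03,  3.43026110e-05,
        4.93396067e-04, -3.00926505e-04]), 'tau': array([ 2.77400330e-03, -6.13621473e+01, -2.58604360e+01,  6.94411620e-02,
        4.70054441e-02, -6.99834413e-05]), 'eef_pos': array([262.59736197, 566.94224377, 214.14333716]), 'tcp_rot': array([-3.14066995e+00, -7.01712844e-05,  2.70778816e+00]), 'ft_force': array([-1.00957839, -0.10046976,  1.38966616]), 'moment': array([ 5.97226583e-02,  1.30876656e-05, -1.74466638e-02]), 'opening': 1.0017764126703639}
```

View pics/s.png

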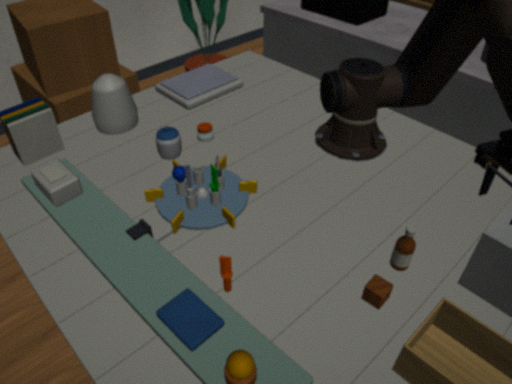

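View pics/t.png

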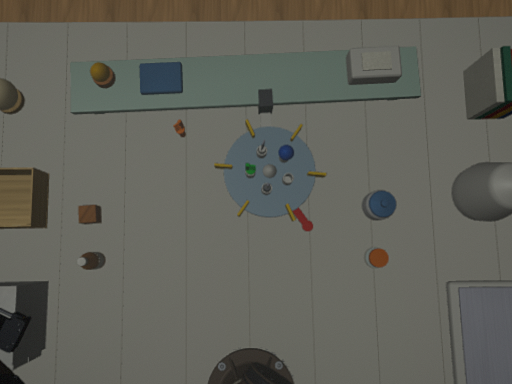

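Top view: disc centre is near (270,172), the red pointer tip near (307,226) and yellow tabs on the rim. The green comb is near (250,170). Look-alikes are the orange comb-shape at (180,127) and the plant's green at the scene camera's edge.

```bash
cat > meas.py <<'E'
from h import *
def meas(save=None,pr=True):
    b,Q,c=cam('top'); hsv=cv2.cvtColor(b,cv2.COLOR_BGR2HSV).astype(int); H,S,V=hsv[...,0],hsv[...,1],hsv[...,2]
    reg=np.zeros(H.shape,bool); reg[110:235,205:335]=1
    x,y,z=Q[...,0],Q[...,1],Q[...,2]
    yel=reg&(H>18)&(H<34)&(S>120)&(V>80)
    n,l,st,ce=cv2.connectedComponentsWithStats(yel.astype(np.uint8))
    T=np.array([[np.nanmedian(x[l==i]),np.nanmedian(y[l==i]),np.nanmedian(z[l==i])] for i in range(1,n) if st[i,4]>8])
    red=reg&((H<8)|(H>172))&(S>120)&(V>50)
    disc=reg&(H>95)&(H<125)&(S>40)&(S<140)&(z>55)&(z<85)
    gr=reg&(H>40)&(H<85)&(S>100)
    pts=np.argwhere(disc)[:,::-1].astype(np.float32)
    hull=Q[...,:2][disc]; hull=cv2.convexHull(hull.astype(np.float32))
    ctr,r=cv2.minEnclosingCircle(hull)
    if save: cv2.imwrite(save,cv2.resize(b[105:240,200:340],None,fx=4.2,fy=4.2,interpolation=cv2.INTER_CUBIC))
    R=Q[red]; G=Q[gr]
    return dict(T=T,ctr=ctr,r=r,R=R,G=G,b=b,Q=Q,c=c)
if __name__=='__main__':
    np.set_printoptions(precision=1,suppress=True)
    m=meas('pics/c1.png'); C=np.array(m['ctr']); print('disc',C,m['r']); print(m['T'])
    print('tab mean',m['T'][:,:2].mean(0))
    d=m['T'][:,:2]-C; print(np.degrees(np.arctan2(d[:,1],d[:,0])),np.hypot(*d.T))
    R=m['R'];print('red',len(R),np.nanmin(R,0),np.nanmax(R,0)); 
    o=R[np.abs(R[:,2]-38)<8][:,:2]; print(len(o),o.mean(0),cv2.fitLine(o.astype(np.float32),cv2.DIST_L2,0,.01,.01).ravel())
    q=o.mean(0)-C; print('ptr ang',np.degrees(np.arctan2(q[1],q[0])),np.hypot(*(o-C).T).max())
    print(np.c_[o,np.hypot(*(o-C).T)][::6])
    G=m['G']; G=G[np.argsort(-G[:,2])]; print('green',len(G));print(G[::4])
E
python3 meas.py
```

```text
disc [614.6 -63.4] 127.48253631591797
[[ 733.6  -10.5  100.9]
 [ 720.5 -138.   100. ]
 [ 627.4   66.7  100.5]
 [ 601.5 -189.9  100.5]
 [ 509.4   12.2   99.4]
 [ 497.5 -115.5  100.4]]
tab mean [615.  -62.5]
[  24.   -35.2   84.4  -95.9  144.3 -156. ] [130.2 129.5 130.7 127.2 129.6 128.2]
red 193 [ 448.7 -186.     2. ] [ 511.5 -130.2   46.7]
188 [ 477.2 -158.2] [   0.8    0.6  477.2 -158.2]
ptr ang -145.39606581382878 200.42026980388897
[[ 511.5 -144.4  131.1]
 [ 506.1 -141.7  133.9]
 [ 503.  -135.6  132.9]
 [ 500.9 -130.6  132.1]
 [ 500.5 -147.6  141.8]
 [ 497.8 -141.8  140.8]
 [ 494.8 -135.7  140. ]
 [ 494.6 -155.9  151.5]
 [ 491.7 -155.7  153.7]
 [ 489.  -150.   152.6]
 [ 486.2 -144.1  151.7]
 [ 486.  -161.3  161.7]
 [ 483.2 -155.5  160.5]
 [ 480.1 -152.1  161.1]
 [ 477.3 -146.1  160.3]
 [ 477.5 -164.1  170.2]
 [ 474.5 -157.8  169. ]
 [ 474.3 -175.   179.3]
 [ 471.5 -166.3  176.2]
 [ 468.8 -157.6  173.6]
 [ 468.7 -175.1  183.8]
 [ 466.  -163.6  179.2]
 [ 465.6 -180.   189.3]
 [ 463.2 -166.5  183.2]
 [ 462.7 -182.8  193.2]
 [ 460.  -168.3  186.9]
 [ 457.5 -157.3  183.1]
 [ 457.1 -173.7  192.4]
 [ 454.6 -163.   188.5]
 [ 454.5 -180.5  198.4]
 [ 451.6 -174.1  197.1]
 [ 448.7 -170.9  197.7]]
green 77
[[613.1   3.  199.4]
 [608.5   3.1 196.7]
 [608.5  -9.6 195.4]
 [611.8   3.  192.8]
 [607.1 -14.8 189. ]
 [607.9   3.  186. ]
 [609.3  -4.8 178.2]
 [607.7 -12.6 172.2]
 [607.  -18.  161.2]
 [608.7 -10.3 152.6]
 [607.8 -15.8 142.4]
 [603.    0.1 140.3]
 [603.2   2.8 139.6]
 [608.6  -5.3 138.9]
 [600.7  -7.8 137.4]
 [603.5 -15.9 136. ]
 [603.8  -7.9 135.3]
 [598.7  -5.2 133.6]
 [604.  -18.6 133. ]
 [604.4 -19.  115.5]]
```

View pics/c1.png

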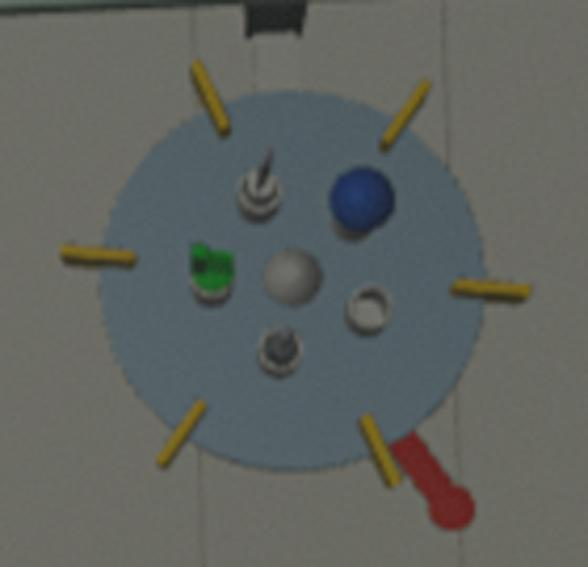

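```bash
python3 - <<'E'
from meas import *
m=meas(); C=np.array([614.8,-62.8]); c=m['c']; b=m['b'].copy(); Q=m['Q']
hsv=cv2.cvtColor(b,cv2.COLOR_BGR2HSV)
rad=np.hypot(Q[...,0]-C[0],Q[...,1]-C[1]); w=(abs(Q[...,2]-115)<5)&(rad<80)
p=Q[w]; a=np.degrees(np.arctan2(p[:,1]-C[1],p[:,0]-C[0]))
for ph in (24.3,36.3,48.3,60.3,12.3,.3):
    d=np.inf
    for k in range(5):
        t=np.radians(ph+72*k); d=np.minimum(d,np.abs(np.hypot(p[:,0]-C[0]-55*np.cos(t),p[:,1]-C[1]-55*np.sin(t))-13))
    print(ph,len(p),d.mean())
big=cv2.resize(b[105:240,200:340],None,fx=4.2,fy=4.2,interpolation=cv2.INTER_CUBIC)
for ph,col in ((24.3,(0,255,255)),(36.3,(255,0,255))):
  for k in range(5):
    t=np.radians(ph+72*k); s=np.linspace(0,6.28,60)
    q=proj(np.c_[C[0]+55*np.cos(t)+14.5*np.cos(s),C[1]+55*np.sin(t)+14.5*np.sin(s),0*s+115],c)
    cv2.polylines(big,[((q-[200,105])*4.2).astype(np.int32)],True,col,1)
cv2.imwrite('pics/c2.png',big)
E
```

```text
24.3 125 1.4041502943342208
36.3 125 6.856531413296949
48.3 125 10.58938372811885
60.3 125 14.277913309241388
12.3 125 7.219022735071791
0.3 125 12.849121068284663
```

View pics/c2.png

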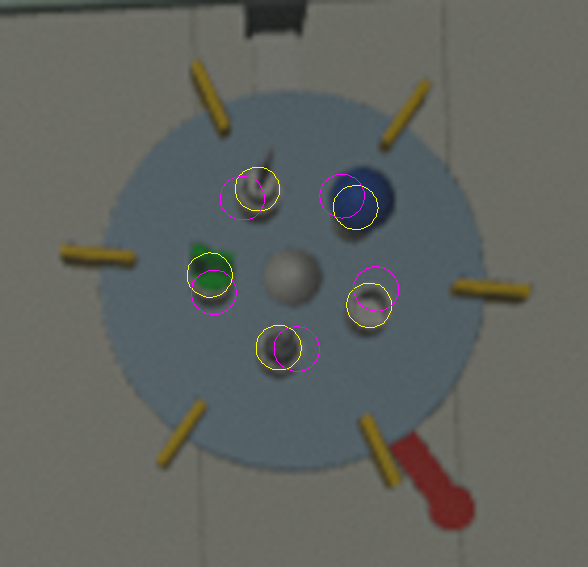

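The comb is the green item at about (211,270) in the crop, in the cup at 96° (yellow fit, 1.4 mm error). The pointer is at 214.6°, so I need about +118°. I'll do this in two strokes of about 59° on the near-left tab, pushing towards −y. First I approach with the gripper closed.

```bash
python3 -m pendant '[[[0,-0.02,-0.016,0,0],[0,-0.055,-0.044,0,0],[0,-0.094,-0.075,0,0.05],[0,-0.133,-0.106,0,0.1],[0,-0.172,-0.137,0,0.15],[0,-0.211,-0.168,0,0.2],[0,-0.25,-0.199,0,0.25],[0,-0.289,-0.23,0,0.3]]]'
```

```text
t: 1.0
eef_pos: [428.7, 235.1, 214.8]
tcp_rot: [3.141, 0.0, 2.406]
ft_force: [0.3, 0.2, -0.1]
opening: 0.387
```

```bash
cat > go.py <<'E'
import sys
from h import *
s=env.state();p=s['eef_pos'];yaw=s['tcp_rot'][2]
C=np.array([614.8,-62.8]);ux=np.array([np.cos(yaw),np.sin(yaw)]);uy=np.array([np.sin(yaw),-np.cos(yaw)])
d=p[:2]-C;print('p',p.round(1),'yaw',np.degrees(yaw).round(1),'th',np.degrees(np.arctan2(d[1],d[0])).round(1)%360,'r',np.hypot(*d).round(1),'F',s['ft_force'].round(1),'t',s['t'],'J',s['joints'].round(2))
z=float(sys.argv[1])  # z target, then (theta,r,yaw_target) triples
for a in sys.argv[2:]:
    th,r,y=map(float,a.split(',')); t=np.radians(th); w=C+r*np.array([np.cos(t),np.sin(t)])-p[:2]
    dy=(np.degrees(yaw)-y+180)%360-180
    print(a,'x %.4f y %.4f z %.4f turn %.3f'%(w@ux/1e3,w@uy/1e3,(p[2]-z)/1e3,np.radians(dy)))
E
python3 go.py 85 130,142,135
```

```text
p [428.7 235.1 214.8] yaw 137.8 th 122.0 r 351.2 F [ 0.3  0.2 -0.1] t 1.0 J [ 0.37  0.3   1.88  0.    0.96 -0.47]
130,142,135 x -0.1972 y -0.0766 z 0.1298 turn 0.050
```

```bash
python3 -m pendant '[[[0,-0.04,-0.016,0.01,0.02],[0,-0.08,-0.031,0.02,0.05],[0,-0.12,-0.047,0.03,0.05],[0,-0.155,-0.06,0.04,0.05],[0,-0.18,-0.07,0.05,0.05],[0,-0.193,-0.075,0.05,0.05],[0,-0.194,-0.075,0.06,0.05],[0,-0.194,-0.075,0.06,0.05]]]'; python3 go.py 85 130,142,135 137,142,140; python3 meas.py | head -9; python3 -c "
from h import *
cv2.imwrite('pics/s2.png',cv2.resize(cam('scene')[0][60:300,90:400],None,fx=2.3,fy=2.3))"
```

```text
t: 1.8
eef_pos: [521.3, 52.0, 153.7]
tcp_rot: [-3.141, -0.001, 2.358]
ft_force: [0.3, 0.1, -0.1]
opening: 0.003
p [521.3  52.  153.7] yaw 135.1 th 129.2 r 148.0 F [ 0.3  0.1 -0.1] t 1.8 J [-0.03  0.43  1.87  0.    0.84 -0.81]
130,142,135 x -0.0058 y -0.0027 z 0.0687 turn 0.001
137,142,140 x -0.0053 y -0.0200 z 0.0687 turn -0.086
disc [615.  -63.7] 127.52174377441406
[[ 733.7  -10.4  100.4]
 [ 720.  -138.1   99.3]
 [ 562.2   59.2  443.6]
 [ 601.5 -191.3   99.8]
 [ 495.7 -115.3  100.4]]
tab mean [622.6 -79.2]
[  24.2  -35.3  113.3  -96.1 -156.6] [130.1 128.6 133.8 128.3 130. ]
red 193 [ 448.8 -183.3   -1.6] [ 511.8 -129.9   46.9]
```

View pics/s2.png

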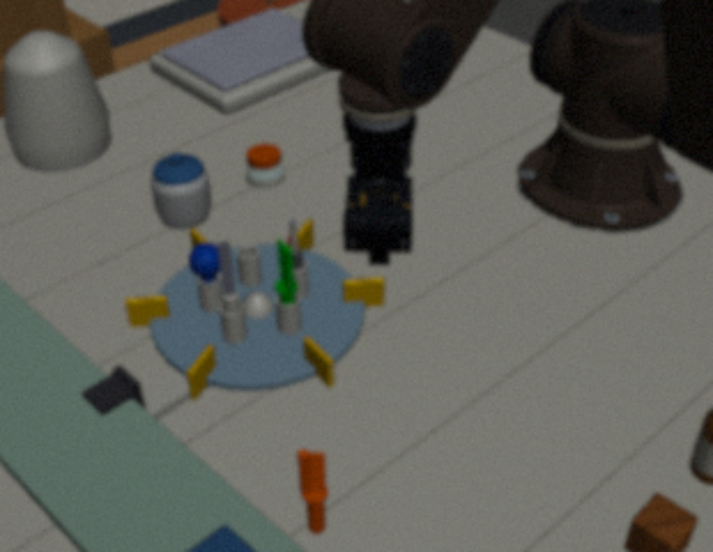

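The closed fingers hang above the gap at about (378,255), in front of and clear of the comb at (287,270). I'm descending beside the tab.

```bash
python3 -m pendant '[[[0,-0.002,-0.001,0.012,0],[0,-0.004,-0.002,0.028,0],[0,-0.006,-0.003,0.044,0],[0,-0.006,-0.003,0.058,0],[0,-0.006,-0.003,0.068,0],[0,-0.006,-0.003,0.070,0],[0,-0.006,-0.003,0.070,0],[0,-0.006,-0.003,0.070,0]]]'; python3 go.py 84 134,142,135 138,142,138 143,142,143 148,142,148 153,142,153 158,142,158 163,142,163 167,142,167
```

```text
t: 2.7
eef_pos: [524.5, 45.1, 85.1]
tcp_rot: [3.141, 0.001, 2.358]
ft_force: [-0.2, -0.6, 1.0]
opening: 0.005
p [524.5  45.1  85.1] yaw 135.1 th 129.9 r 140.8 F [-0.2 -0.6  1. ] t 2.7 J [-0.04  0.53  1.93  0.    0.68 -0.83]
134,142,135 x 0.0018 y -0.0100 z 0.0011 turn 0.002
138,142,138 x 0.0016 y -0.0199 z 0.0011 turn -0.050
143,142,143 x 0.0005 y -0.0322 z 0.0011 turn -0.138
148,142,148 x -0.0018 y -0.0444 z 0.0011 turn -0.225
153,142,153 x -0.0051 y -0.0563 z 0.0011 turn -0.312
158,142,158 x -0.0094 y -0.0679 z 0.0011 turn -0.400
163,142,163 x -0.0147 y -0.0791 z 0.0011 turn -0.487
167,142,167 x -0.0196 y -0.0877 z 0.0011 turn -0.557
```

```bash
python3 -m pendant '[[[0,0.002,-0.01,0,0],[0,0.002,-0.018,0,-0.05],[0,0.001,-0.028,0,-0.12],[0,-0.001,-0.04,0,-0.2],[0,-0.004,-0.053,0,-0.29],[0,-0.008,-0.066,0,-0.38],[0,-0.014,-0.078,0,-0.47],[0,-0.02,-0.088,0,-0.56]]]'; python3 go.py 85 172,142,172 177,142,177 182,142,182 187,142,187 191,142,191 194,142,194 196,142,196
```

```text
t: 3.5
eef_pos: [475.3, -32.0, 85.1]
tcp_rot: [3.141, 0.0, 2.921]
ft_force: [-1.5, 1.4, 0.1]
opening: 0.007
p [475.3 -32.   85.1] yaw 167.4 th 167.6 r 142.9 F [-1.5  1.4  0.1] t 3.5 J [-0.21  0.48  2.05  0.    0.61 -1.56]
172,142,172 x -0.0013 y -0.0110 z 0.0001 turn -0.081
177,142,177 x -0.0028 y -0.0233 z 0.0001 turn -0.168
182,142,182 x -0.0054 y -0.0354 z 0.0001 turn -0.255
187,142,187 x -0.0091 y -0.0472 z 0.0001 turn -0.342
191,142,191 x -0.0127 y -0.0564 z 0.0001 turn -0.412
194,142,194 x -0.0159 y -0.0632 z 0.0001 turn -0.465
196,142,196 x -0.0182 y -0.0675 z 0.0001 turn -0.499
```

```bash
python3 -m pendant '[[[0,-0.001,-0.011,0,-0.08],[0,-0.003,-0.023,0,-0.17],[0,-0.005,-0.035,0,-0.25],[0,-0.009,-0.047,0,-0.34],[0,-0.013,-0.056,0,-0.41],[0,-0.016,-0.063,0,-0.46],[0,-0.018,-0.067,0,-0.5],[0,-0.018,-0.067,0,-0.5]]]'; python3 go.py 150 190,142,188 ; python3 meas.py | head -9
```

```text
t: 4.3
eef_pos: [478.6, -101.4, 85.0]
tcp_rot: [-3.141, 0.001, -2.866]
ft_force: [-0.0, -0.5, -0.1]
opening: 0.0
p [ 478.6 -101.4   85. ] yaw -164.2 th 195.8 r 141.6 F [-0.  -0.5 -0.1] t 4.3 J [-0.34  0.49  2.02  0.    0.63 -2.19]
190,142,188 x -0.0003 y 0.0144 z -0.0650 turn 0.136
disc [614.8 -63. ] 127.84710693359375
[[ 735.2  -16.2   99.8]
 [ 715.7 -145.2   99.7]
 [ 635.4   65.1   98.3]
 [ 593.6 -190.8  100. ]
 [ 514.1   20.2   99.5]]
tab mean [638.8 -53.4]
[ 21.3 -39.2  80.9 -99.4 140.5] [129.2 130.1 129.8 129.5 130.7]Traceback (most recent call last):
  File "meas.py", line 23, in <module>
    R=m['R'];print('red',len(R),np.nanmin(R,0),np.nanmax(R,0));
                                ~~~~~~~~~^^^^^
    res = np.fmin.reduce(a, axis=axis, out=out, **kwargs)
ValueError: zero-size array to reduction operation fmin which has no identity
```

```bash
python3 -m pendant '[[[0,0,0.01,0,0],[0,0,0.014,-0.015,0.1],[0,0,0.014,-0.035,0.13],[0,0,0.014,-0.055,0.13],[0,0,0.014,-0.062,0.13],[0,-0.005,0.04,-0.062,0.27],[0,-0.012,0.065,-0.062,0.41],[0,-0.015,0.08,-0.062,0.55]]]'; python3 go.py 85 160,150,160 145,146,145 128,142,133
```

```text
t: 5.15
eef_pos: [470.9, -18.0, 146.2]
tcp_rot: [3.141, -0.0, 2.862]
ft_force: [-0.5, 1.0, 0.0]
opening: 0.004
p [470.9 -18.  146.2] yaw 164.0 th 162.7 r 150.8 F [-0.5  1.   0. ] t 5.15 J [-0.18  0.37  2.    0.    0.77 -1.47]
160,150,160 x -0.0011 y 0.0070 z 0.0612 turn 0.070
145,146,145 x -0.0127 y 0.0441 z 0.0612 turn 0.331
128,142,133 x -0.0358 y 0.0801 z 0.0612 turn 0.541
```

```bash
python3 -m pendant '[[[0,-0.005,0.022,0,0.13],[0,-0.013,0.044,0,0.27],[0,-0.024,0.064,0,0.41],[0,-0.036,0.080,0,0.52],[0,-0.036,0.080,0.012,0.54],[0,-0.036,0.080,0.034,0.54],[0,-0.036,0.080,0.056,0.54],[0,-0.036,0.080,0.061,0.54]]]'; python3 go.py 85 130,142,135 134,142,137 139,142,139 144,142,144 149,142,149 154,142,154 159,142,159 163,142,163
```

```text
t: 5.95
eef_pos: [525.7, 47.5, 83.0]
tcp_rot: [-3.138, -0.003, 2.329]
ft_force: [0.5, 0.0, 0.3]
opening: 0.002
p [525.7  47.5  83. ] yaw 133.5 th 129.0 r 141.8 F [0.5 0.  0.3] t 5.95 J [-0.04  0.54  1.92  0.    0.69 -0.79]
130,142,135 x 0.0004 y -0.0026 z -0.0020 turn -0.027
134,142,137 x 0.0007 y -0.0125 z -0.0020 turn -0.062
139,142,139 x 0.0000 y -0.0249 z -0.0020 turn -0.097
144,142,144 x -0.0017 y -0.0371 z -0.0020 turn -0.184
149,142,149 x -0.0045 y -0.0492 z -0.0020 turn -0.271
154,142,154 x -0.0084 y -0.0610 z -0.0020 turn -0.359
159,142,159 x -0.0132 y -0.0724 z -0.0020 turn -0.446
163,142,163 x -0.0178 y -0.0812 z -0.0020 turn -0.516
```

```bash
python3 -m pendant '[[[0,0,-0.006,0,-0.02],[0,0.001,-0.013,0,-0.06],[0,0,-0.024,0,-0.1],[0,-0.002,-0.037,0,-0.18],[0,-0.004,-0.049,0,-0.27],[0,-0.008,-0.061,0,-0.36],[0,-0.013,-0.072,0,-0.44],[0,-0.018,-0.081,0,-0.52]]]'; python3 go.py 85 168,142,168 173,142,173 178,142,178 182,142,182 186,142,186 189,142,189 190,142,190
```

```text
t: 6.75
eef_pos: [480.6, -21.8, 86.5]
tcp_rot: [3.141, 0.001, 2.853]
ft_force: [-0.5, 1.9, -0.1]
opening: 0.003
p [480.6 -21.8  86.5] yaw 163.4 th 163.0 r 140.4 F [-0.5  1.9 -0.1] t 6.75 J [-0.18  0.48  2.04  0.    0.62 -1.46]
168,142,168 x 0.0012 y -0.0124 z 0.0015 turn -0.080
173,142,173 x -0.0003 y -0.0246 z 0.0015 turn -0.167
178,142,178 x -0.0029 y -0.0368 z 0.0015 turn -0.254
182,142,182 x -0.0057 y -0.0463 z 0.0015 turn -0.324
186,142,186 x -0.0092 y -0.0555 z 0.0015 turn -0.394
189,142,189 x -0.0123 y -0.0623 z 0.0015 turn -0.446
190,142,190 x -0.0133 y -0.0646 z 0.0015 turn -0.464
```

```bash
python3 -m pendant '[[[0,0.001,-0.012,0.001,-0.08],[0,0,-0.024,0.001,-0.16],[0,-0.003,-0.036,0.001,-0.25],[0,-0.006,-0.046,0.001,-0.32],[0,-0.009,-0.055,0.001,-0.39],[0,-0.012,-0.062,0.001,-0.44],[0,-0.013,-0.064,0.001,-0.46],[0,-0.013,-0.064,0.001,-0.46]]]'; python3 meas.py 2>/dev/null| head -9;  python3 go.py 85 193,142,193 195,142,195 196,142,196 197,142,197
```

```text
t: 7.55
eef_pos: [475.1, -86.5, 85.2]
tcp_rot: [-3.141, 0.001, -2.976]
ft_force: [0.1, 1.4, -0.4]
opening: 0.006
disc [615.2 -63.3] 127.70577239990234
[[ 739.4  -30.    99.7]
 [ 706.4 -154.7  100.7]
 [ 648.1   62.6   99.4]
 [ 580.6 -187.3   99.7]
 [ 524.1   28.2  100.4]]
tab mean [639.7 -56.2]
[  15.   -45.    75.4 -105.6  134.8] [128.7 129.1 130.1 128.7 129.2]
p [475.1 -86.2  85.1] yaw -170.5 th 189.5 r 141.6 F [-0.2  0.5  0.2] t 7.6 J [-0.32  0.48  2.03  0.    0.62 -2.05]
193,142,193 x 0.0001 y -0.0086 z 0.0001 turn -0.061
195,142,195 x -0.0003 y -0.0136 z 0.0001 turn -0.096
196,142,196 x -0.0005 y -0.0160 z 0.0001 turn -0.114
197,142,197 x -0.0008 y -0.0185 z 0.0001 turn -0.131
```

```bash
python3 -m pendant '[[[0,0,-0.005,0,-0.03],[0,0,-0.010,0,-0.06],[0,-0.001,-0.014,0,-0.09],[0,-0.001,-0.017,0,-0.11],[0,-0.001,-0.019,0,-0.13],[0,-0.001,-0.019,0,-0.13],[0,-0.001,-0.019,0,-0.13],[0,-0.001,-0.019,0,-0.13]]]'; python3 meas.py 2>/dev/null| head -9
```

```text
t: 8.4
eef_pos: [479.3, -104.6, 84.6]
tcp_rot: [3.142, 0.0, -2.846]
ft_force: [0.9, -0.2, 0.6]
opening: 0.004
disc [615.  -63.4] 127.84349822998047
[[ 732.6  -13.5  100.5]
 [ 718.  -142.4  100.6]
 [ 632.3   65.1  100.1]
 [ 596.5 -191.2  100.4]
 [ 511.2   17.5  101.1]]
tab mean [638.1 -52.9]
[ 23.  -37.5  82.3 -98.2 142.1] [127.8 129.9 129.7 129.1 131.6]
```

The tabs read about 22.3° against a target of 22.6°. I'm backing off, rising and moving clear to check.

```bash
python3 -m pendant '[[[0,0,0.006,0,0],[0,0,0.014,0,0],[0,0,0.016,-0.015,0],[0,0,0.016,-0.05,0],[0,0,0.016,-0.09,0],[0,0.02,0.03,-0.125,0],[0,0.03,0.06,-0.13,0],[0,0.03,0.1,-0.13,0]]]' && python3 -m pendant '[[[0,0,0.04,0,0.1],[0,0,0.08,0,0.2],[0,0,0.12,0,0.3],[0,0,0.16,0,0.4],[0,0,0.2,0,0.5],[0,0,0.24,0,0.6],[0,0,0.26,0,0.65],[0,0,0.26,0,0.65]]]'; cp pics/c1.png pics/c0.png; python3 meas.py; cp pics/c1.png pics/c3.png; python3 - <<'E'
from h import *
a,P,c=cam('scene'); cv2.imwrite('pics/s3.png',a)
import time
E
```

```text
t: 9.25
eef_pos: [420.6, -17.5, 215.8]
tcp_rot: [-3.14, 0.002, -2.847]
ft_force: [0.8, 1.1, -0.1]
opening: 0.002
t: 10.05
eef_pos: [344.2, 232.8, 214.6]
tcp_rot: [3.141, -0.0, 2.79]
ft_force: [-0.7, -0.2, 0.6]
opening: 0.006
disc [615.2 -63.4] 127.87376403808594
[[ 732.8  -13.4  100.2]
 [ 716.2 -143.4  100.1]
 [ 632.4   65.2  100.9]
 [ 596.8 -192.4   99.4]
 [ 511.    17.5   99.5]
 [ 493.1 -112.2  100.3]]
tab mean [613.7 -63.1]
[  23.1  -38.4   82.4  -98.1  142.2 -158.2] [127.8 128.8 129.8 130.3 132.  131.5]
red 190 [ 448.6 -186.4   -0.2] [ 511.5 -130.7   44.5]
187 [ 477.7 -158.2] [   0.8    0.6  477.7 -158.2]
ptr ang -145.44031314452107 200.74205749914057
[[ 511.5 -144.4  131.6]
 [ 506.  -138.7  132.6]
 [ 503.6 -133.4  131.7]
 [ 503.1 -150.1  141.8]
 [ 500.2 -147.1  142.2]
 [ 497.4 -141.3  141.2]
 [ 495.  -136.1  140.4]
 [ 494.9 -153.4  150.3]
 [ 491.5 -149.5  150.7]
 [ 488.6 -143.5  149.8]
 [ 488.6 -161.   159.8]
 [ 485.9 -155.3  158.6]
 [ 483.1 -149.5  157.7]
 [ 480.4 -146.7  158.5]
 [ 480.  -163.5  168.2]
 [ 477.3 -157.9  167.1]
 [ 474.5 -151.9  166.2]
 [ 474.3 -169.2  176.2]
 [ 471.6 -160.5  173.3]
 [ 471.4 -177.7  183.7]
 [ 468.7 -169.   180.6]
 [ 466.2 -158.   176.5]
 [ 465.6 -174.2  186.2]
 [ 463.3 -163.7  182. ]
 [ 463.  -180.6  192.1]
 [ 460.1 -168.6  187.4]
 [ 457.6 -157.6  183.6]
 [ 457.  -173.7  192.8]
 [ 454.6 -162.8  188.9]
 [ 454.2 -179.4  198.5]
 [ 451.6 -174.3  197.6]
 [ 448.6 -173.6  199.7]]
green 80
[[576.2 -89.6 197.9]
 [579.2 -92.4 195. ]
 [561.4 -92.  194.3]
 [558.9 -97.1 193.5]
 [561.6 -97.2 192.9]
 [579.7 -90.1 192.5]
 [567.7 -92.9 186.8]
 [571.2 -91.  180.6]
 [570.  -91.7 172. ]
 [576.  -89.7 167.3]
 [559.1 -92.7 157.2]
 [563.1 -91.  147.9]
 [569.3 -83.7 142.4]
 [572.2 -83.9 140.7]
 [561.8 -91.8 138.3]
 [572.8 -86.9 136.9]
 [575.5 -87.  136.4]
 [567.6 -84.2 135.7]
 [578.6 -84.6 134.2]
 [567.9 -89.8 133.1]]
```

View pics/c3.png

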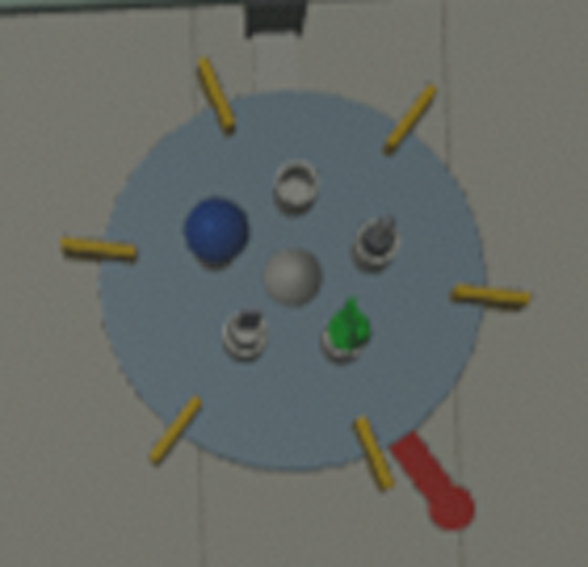

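View pics/s3.png

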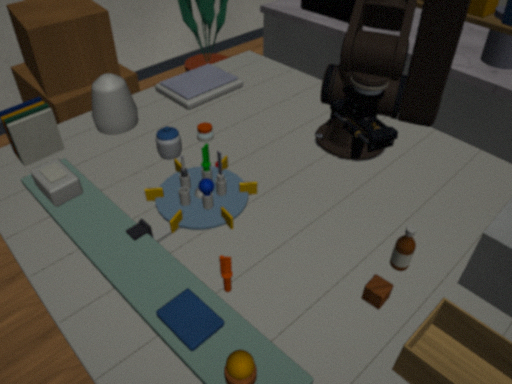

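```bash
python3 - <<'E'
from meas import *
for C in (np.array([614.8,-62.8]),np.array([615.2,-63.4])):
    m=meas(); Q=m['Q']; o=m['R']; o=o[abs(o[:,2]-38)<8][:,:2].mean(0)-C; pa=np.degrees(np.arctan2(o[1],o[0]))%360
    d=m['T'][:,:2]-C; a=np.degrees(np.arctan2(d[:,1],d[:,0])); print('tabs',np.mean((a)%60),'ptr',pa)
    rad=np.hypot(Q[...,0]-C[0],Q[...,1]-C[1]); p=Q[(abs(Q[...,2]-115)<5)&(rad<80)]
    f=lambda ph:np.min([np.abs(np.hypot(p[:,0]-C[0]-55*np.cos(np.radians(ph+72*k)),p[:,1]-C[1]-55*np.sin(np.radians(ph+72*k)))-13) for k in range(5)],0).mean()
    g=np.arange(206,224,.25); e=[f(x) for x in g]; b=g[np.argmin(e)]; print('comb cup',b,min(e),'lateral mm',55*np.sin(np.radians(b-pa)))
print(env.state()['t'])
E
```

```text
tabs 22.233135283713136 ptr 214.70399039433272
comb cup 214.25 1.5143928523022734 lateral mm -0.4357949332623924
tabs 22.23969547878403 ptr 214.5339227959202
comb cup 214.5 1.3926664115230052 lateral mm -0.03256354451345931
10.25
```

The cup is on the pointer line to within 0.5 mm, the tabs haven't moved between readings, and the robot is clear. I'm handing in.

```bash
python3 -c "
from cell import env
s=env.state();print(s['eef_pos'],s['ft_force'],abs(s['qvel']).max());print(env.job_done())"
```

```text
[345.56152987 230.2274764  214.58744948] [-0.28941097  0.33467353  0.82102047] 0.013201379357112878
the job is handed in; nothing more can be done
None
```

I turned the organiser about 118° in two gentle strokes of the closed fingers against the yellow tabs. The wrist force read about 2 N or less at the end of each move. I then backed off, moved the arm clear and handed in at about 10 s of the 67 s allowed.

**Alignment:** the cup with the green comb sits at 214.3–214.5°, and the red pointer is at 214.5–214.7°. That puts the cup within 0.5 mm sideways of the pointer line; the limit is 9 mm. The tabs agree, at 22.2° against a target of 22.6°. The green part of the comb itself reads about 4 mm off the line. The camera sees only part of the comb, so I trusted the cup; either figure is within the limit.

**Stillness:** the tab angles stayed the same across the last readings, to within the measurement noise.

**Other things:** in the last pictures all four things stand in their cups. The jar, block, cream and bottle look unmoved, but I checked them only by eye.

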